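Put the small culture dish away and shut the drawer

ROBOT

A 6-joint arm with a two-finger parallel gripper is mounted at the origin on a cart in front of the work surface, level with it; the furniture and walls round the work are solid. World frame = base frame: x ahead of the robot, y to its left, z up, the work surface at z = 0. Lengths are in m, angles in degrees, forces in N, time in s.
With the tool pointing down it reaches from about 0.3 to 0.75 m from the base axis. Payload 8.5 kg.
Tool frame: the origin (TCP) lies at the very end of the fingers, on their centre line; the grasp point (between the pads) lies 19 mm behind it; z points along the fingers, y is the line along which they close (so a half turn about z gives the same grasp; the last joint's range is limited). The gripper opens to 85 mm and grips with 20 to 120 N. Pads are 22 mm wide; open, the fingers measure 114 mm over their backs; the gripper's body (76 mm by 85 mm) begins 54 mm behind the grasp point. The pads swing forward as they close: fully open they stand 13 mm farther back than shut.
Start: joints at [53.726, 21.807, 74.336, -0, 83.858, -12.336], TCP at [0.223, 0.503, 0.231] pointing down, gripper open.
Joint ranges: [-178.18, 178.18], [-50.72, 133.34], [12.68, 142.11], [-81.47, 261.47], [9.98, 163.14], [-165.26, 165.26]. Speed limits (degrees/s): [136.94, 136.94, 180, 180, 180, 180].

INTERFACE

Orientations are given as a 3x3 rotation matrix whose columns are the frame's x, y, z axes.
In Python, from rig import observe, cams, ticket gives the robot as it stands.
- The arm moves only by the tool move_arm, never from a script. Its arguments are lists of equal length, an entry for each row: "jaw": the finger opening in cm, from 0 to 8.54; "dp": the shift along the tool's x, y, z in cm, a list of three; "turn": the turn, a rotation vector about the tool's x, y, z in rad, a list of three. In form: {"jaw": [jaw, ...], "dp": [[tx, ty, tz], ...], "turn": [[wx, wy, wz], ...]}. A call has 1 to 12 rows; each row shifts and turns the commanded pose from where the row before left it, along the tool's axes as they then stand; what a row does not reach is not made up. A row lasts 1/12 s, in which the tool goes at most 41.7 mm and 7.16 degrees, less where a joint would pass 70% of its speed; a pose out of reach is approached as far as the arm can. A call is refused whole if a number of a shift passes 4.17 or a number of a turn 0.125, either way. A call with a gripper value outside its range is refused whole. The fingers move at their own pace and stop on an object; "force" is the grip in N (left out, the last holds). Time passes only in rows, so rows that do not move let the fingers close. It gives the time, the measured TCP pose, the force, the opening and the grip force at its end, in the units of the state.
- observe(): the state, without advancing time (a new reading comes with each control period).
- cams.get_image(name): name is "scene" or "side" or "wrist"; returns (picture, depth): 400x640x3 uint8, red, green, blue; 400x640 float32, m along the optical axis (not along the pixel's ray), 0 where there is no reading.
- cams.calibration(name): a dict with "vertical_fov" (degrees; the focal length in pixels is half the picture's height over the tangent of half this angle, whatever the lens; pixels are square), "cx", "cy" (the principal point, pixels), "view" (4x4, takes a point from world to camera coordinates); the wrist camera has in their place "tool_from_camera" (4x4, takes a point from camera to tool coordinates, whose origin is the TCP and whose axes are the flange's). Camera axes: x right, y up, looking along -z (the intrinsics and any distortion apply to the point x, -y, -z); pixel columns grow to the right and rows downward; lengths in m; the calibration is good to about 2 mm. A picture is of the moment at which its call begins: read the wrist's pose just before it. calibration takes no time and is no camera call.
- ticket.close_job(): hands the job in; it is judged then, once.
Trained networks look in the newest picture that a camera, given by its name, has taken for a name from the list of things; names that differ only in an ending like _2 or _b are one class to them, and where a whole thing is asked for, a point or a joint stands for the part that bears it (a point fixed in the world has none). Each returns a list of dicts, best first, with "p" (0 to 1); they miss things now and then, are a little off and sometimes report something else, mostly with a low value. They report only what shows in the picture. A call takes as long as a camera call. They do not tell look-alikes from the thing itself.
- cams.spot_in(camera, query): "box" ([centre column, centre row, width, height] as shares, 0 to 1, of the picture: columns of its width, rows of its height, round what is visible of it).
- cams.outline_of(camera, query): "mask" (400x640 bool, what is visible of it) and "box" ([centre column, centre row, width, height] as shares, 0 to 1, of the picture: columns of its width, rows of its height, round what is visible of it).
- cams.mark_of(camera, query): "location" ([column, row] as shares, 0 to 1, of the picture: columns of its width, rows of its height: a listed point, or the origin of a listed thing).
The state is a dict: "time_s": time; "q": joint angles; "qvel": joint speeds; "joint_efforts": joint torques, N m; "position": TCP position; "tool_rot": TCP orientation; "ft_force": force on the tool from outside, world axes, zero at the start; "wrist_torque": the same for the moment, N m; "grip_width": finger opening in m; "gripper_force": force on a finger pad.
Only numpy, scipy, OpenCV 4.12 (cv2) and the standard library are available. Lean on these libraries where they do the work, as an engineer would, in place of code of your own. Each camera call takes 0.05 s, during which the arm holds its last target. There are 200 camera calls.

TASK

Put the small culture dish flat into the open drawer of the bench drawer unit, then push the drawer fully shut. Work gently: do not drop the dish or slam the drawer, and leave the large dish where it is.

Things in the scene. Friction and masses are not known exactly. Their poses are not given: they have to be found in the camera images.
- dish_centre (a point): The small culture dish: a round covered petri dish, clear with a pale pink-brown filling, 61 mm in diameter, 15 mm high, about 16 g, solid, lying flat and loose on the worktop. This point is its centre, half-way up; z is up.
- large_dish_centre (a point): The large culture dish, same kind (clear, pale filling) but 90 mm in diameter and 15 mm high; it stays on the worktop. This point is its centre, half-way up. Either dish may be the left or the right one; their centres are at least 120 mm apart.
- drawer_floor (a point): Centre of the drawer's inner floor, 22 mm above the worktop; moves with the drawer. x points into the case (the shutting way), z up. Inside 145 mm along x, 158 along y, side walls 41 mm high. At the start the case covers the far part: x = -72 to +36 mm is open from above; x = -18, y = 0 is its middle. A bar handle along y, 110 mm long, 11 mm thick, has its centre at x = -128, y = 0, z = 25 mm.
- unit_drawer0 (a joint): The only drawer of the small white case with grey drawer (190 mm deep, 200 wide, 85 high, fixed, turned a little; the front panel ends 72 mm above the worktop). Value in m: 0 is shut against its stop, about 0.12 at the start, 0.126 its open stop. It slides along x of the drawer floor with about 1 N, stays where it is left, no spring or catch.
Mind the look-alikes: they are no part of the job. Leave any blue look-alike of the part that bears dish_centre alone.

How it is judged:
By the outcome, as a careful person would: the job done as asked, in the order asked, and still so for the second after the job is handed in, with the robot touching nothing.
It also fails if it takes over 51 s, if anything falls off the work surface, if the arm or the gripper's body presses on something with over 40 N, if the wrist force passes 120 N, or if a joint passes its speed limit or range.

## Working session

There is one attempt and no reset: what is moved stays moved. The work goes in short steps, Python scripts to look and compute and a tool call to move; the robot and the scene stay as the last step left them, time stands still between calls to the robot, and variables do not carry over. Pictures are saved under pics/ and viewed, at most 10 in all, crops included, and the job is handed in when it is done.

Besides the shell and the picture viewer there is one more tool, called after "Emit:" as a command line: name --argument value ..., lists and objects as JSON in quotes. move_arm: Moves the arm, as the interface text tells. Its arguments: {"type":"object","properties":{"jaw":{"type":"array","items":{"type":"number"}},"dp":{"type":"array","items":{"type":"array","items":{"type":"number"}}},"turn":{"type":"array","items":{"type":"array","items":{"type":"number"}}},"force":{"type":"number"}},"required":["jaw","dp","turn"]}

```bash
mkdir -p pics; ls; cat > h.py <<'E'
import numpy as np, cv2
from rig import observe, cams, ticket
def K(name):
    c=cams.calibration(name); f=200/np.tan(np.radians(c["vertical_fov"]/2)); return c,f
def cam2world(name,st=None):
    c,f=K(name)
    if name=="wrist":
        T=np.eye(4); st=st or observe(); T[:3,:3]=np.array(st["tool_rot"]); T[:3,3]=st["position"]
        return T@np.array(c["tool_from_camera"]),c,f
    return np.linalg.inv(np.array(c["view"])),c,f
def ray(name,u,v,st=None):
    T,c,f=cam2world(name,st); d=np.array([(u-c["cx"])/f,-(v-c["cy"])/f,-1.]); return T[:3,3],T[:3,:3]@d
def atz(name,u,v,z,st=None):
    o,d=ray(name,u,v,st); return o+d*(z-o[2])/d[2]
def cloud(name,depth,st=None):
    T,c,f=cam2world(name,st); v,u=np.mgrid[:400,:640]
    p=np.stack([(u-c["cx"])/f*depth,-(v-c["cy"])/f*depth,-depth],-1); return p@T[:3,:3].T+T[:3,3]
def save(n,im): cv2.imwrite("pics/"+n,im[...,::-1])
E
python3 - <<'E'
from h import *
np.set_printoptions(precision=4,suppress=True)
for n in ["scene","side","wrist"]:
    st=observe(); im,d=cams.get_image(n); save(n+"0.png",im); np.save(n+"0.npy",d)
    c=cams.calibration(n); print(n,{k:v for k,v in c.items() if k not in("view","tool_from_camera")}, cam2world(n,st)[0][:3,3])
    for q in ["dish_centre","large_dish_centre","drawer_floor"]:
        for r in cams.mark_of(n,q)[:3]:
            u,v=r["location"][0]*640,r["location"][1]*400
            print(q,round(r["p"],2),round(u),round(v),atz(n,u,v,.022 if q=="drawer_floor" else .0075,st))
s=observe();print(s["time_s"],np.array(s["tool_rot"]))
import numpy as np
a=[cv2.imread(f"pics/{n}0.png") for n in("scene","side")]
cv2.imwrite("pics/two.png",cv2.resize(np.vstack(a),(480*1,600)) )
E
```

```text
pics
scene {'vertical_fov': 53.93449286297083, 'cx': 322.24703869001553, 'cy': 205.03844572077261} [-0.3832 -0.5381  0.5562]
dish_centre 0.71 347 189 [ 0.6599 -0.0343  0.0075]
dish_centre 0.68 415 279 [ 0.3186 -0.373   0.0075]
dish_centre 0.57 198 219 [0.2771 0.2413 0.0075]
drawer_floor 0.78 399 229 [ 0.4797 -0.2753  0.022 ]
side {'vertical_fov': 44.220989096705694, 'cx': 320.6961923857848, 'cy': 196.21019026360642} [-0.3195 -0.4164  0.9236]
dish_centre 0.85 178 211 [0.2814 0.2443 0.0075]
dish_centre 0.74 345 149 [ 0.6705 -0.0431  0.0075]
dish_centre 0.63 423 286 [ 0.3207 -0.3747  0.0075]
large_dish_centre 0.54 280 148 [0.5967 0.1252 0.0075]
drawer_floor 0.87 404 215 [ 0.4866 -0.274   0.022 ]
wrist {'vertical_fov': 58.35039836088407, 'cx': 318.6172378582488, 'cy': 202.43703388672267} [0.1578 0.5312 0.3746]
dish_centre 0.79 137 303 [0.2818 0.2445 0.0075]
0.6 [[-0.914   0.4058 -0.    ]
 [ 0.4058  0.914  -0.    ]
 [ 0.     -0.     -1.    ]]
```

View pics/scene0.png

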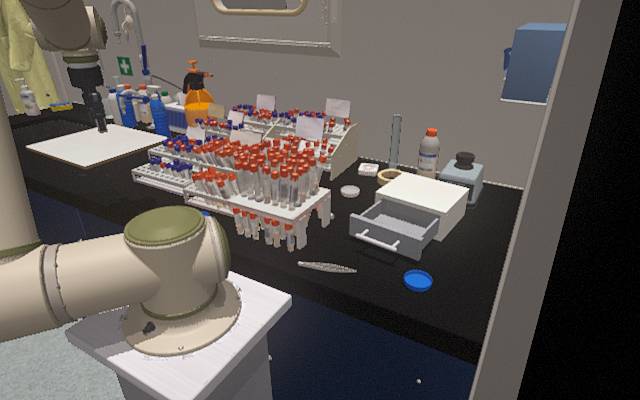

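View pics/side0.png

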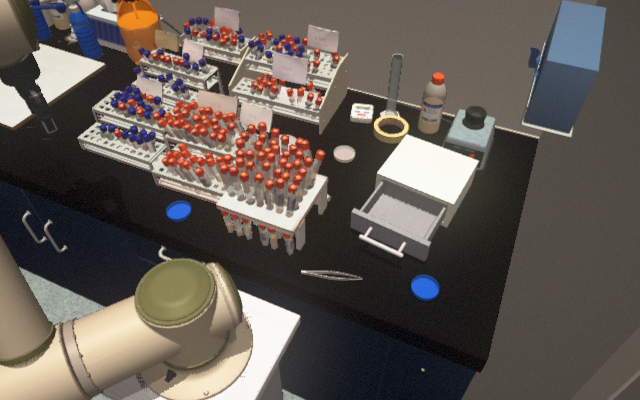

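The blue discs at side (178,211) and (423,286) are look-alikes. The pale disc at side (345,154) is a candidate dish, and something pale is half hidden behind the rack near side (328,198). I'll crop and measure these.

```bash
python3 - <<'E'
from h import *
np.set_printoptions(precision=3,suppress=True)
a=cv2.imread("pics/side0.png"); b=cv2.imread("pics/scene0.png")
A=cv2.resize(a[130:250,280:400],(400,400),interpolation=2); B=cv2.resize(b[150:250,290:390],(400,400),interpolation=2)
cv2.imwrite("pics/crop.png",np.hstack([A,B]))
cams.get_image("side")
for r in cams.outline_of("side","dish_centre")[:4]+cams.outline_of("side","large_dish_centre")[:3]:
    m=r["mask"]; v,u=np.nonzero(m); P=np.array([atz("side",x,y,.011) for x,y in zip(u,v)])
    print(round(r["p"],2),u.mean(),v.mean(),u.min(),u.max(),v.min(),v.max(),P.mean(0),cv2.minAreaRect((P[:,:2]*1000).astype(np.float32)))
d=np.load("side0.npy");P=cloud("side",d)
for (u,v) in [(345,150),(345,153),(328,198),(330,194),(326,200),(365,250),(384,255),(402,260),(310,215),(325,160)]: print(u,v,P[v,u])
E
```

```text
0.89 423.901384083045 287.9100346020761 410 438 275 300 [ 0.314 -0.377  0.011] ((315.3853759765625, -376.02642822265625), (62.59811782836914, 61.163352966308594), 33.55967330932617)
0.82 343.4662379421222 153.91961414790995 333 354 146 162 [ 0.646 -0.05   0.011] ((646.176513671875, -49.87687683105469), (66.99237060546875, 59.071083068847656), 24.495779037475586)
0.66 178.19859813084113 211.05373831775702 166 191 201 221 [0.279 0.242 0.011] ((278.6128845214844, 242.11611938476562), (68.56971740722656, 61.81755828857422), 62.90192413330078)
0.54 289.1951219512195 142.70731707317074 280 294 137 157 [0.626 0.11  0.011] ((607.1761474609375, 118.86439514160156), (33.211631774902344, 90.25932312011719), 86.78543090820312)
345 150 [ 0.662 -0.048  0.012]
345 153 [ 0.646 -0.054  0.016]
328 198 [ 0.473 -0.079  0.011]
330 194 [ 0.497 -0.074  0.001]
326 200 [ 0.45  -0.083  0.028]
365 250 [ 0.366 -0.221 -0.001]
384 255 [ 0.369 -0.267  0.001]
402 260 [ 0.374 -0.309 -0.001]
310 215 [ 0.411 -0.057 -0.   ]
325 160 [ 0.614 -0.008 -0.001]
```

View pics/crop.png

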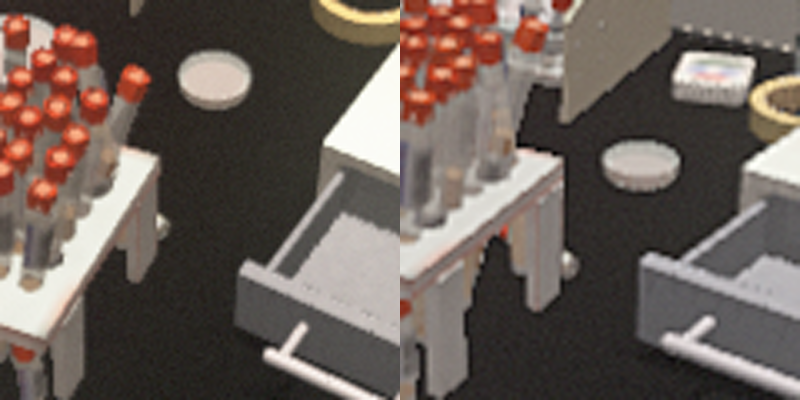

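```bash
python3 - <<'E'
from h import *
np.set_printoptions(precision=3,suppress=True,linewidth=200)
Ps=[]
for n in("scene","side"):
    d=np.load(n+"0.npy");P=cloud(n,d)[d>0]; Ps.append(P)
    m=(abs(P[:,2]-.085)<.006)&(P[:,0]>.42)&(P[:,0]<.75)&(P[:,1]<-.15)&(P[:,1]>-.5)
    Q=P[m]; print(n,m.sum(),Q[:,2].mean(),cv2.minAreaRect((Q[:,:2]*1000).astype(np.float32)))
    m=(abs(P[:,2]-.022)<.004)&(P[:,0]>.38)&(P[:,0]<.6)&(P[:,1]<-.15)&(P[:,1]>-.4)
    Q=P[m]; print("floor",m.sum(),cv2.minAreaRect((Q[:,:2]*1000).astype(np.float32)))
    cams.get_image(n)
    for r in cams.outline_of(n,"unit_drawer0")[:2]:
        v,u=np.nonzero(r["mask"]); print("drawer",r["p"],u.min(),u.max(),v.min(),v.max())
P=np.vstack(Ps)
# handle: white pts z .04-.055
m=(abs(P[:,2]-.05)<.006)&(P[:,0]>.33)&(P[:,0]<.45)&(P[:,1]<-.15)&(P[:,1]>-.36)
Q=P[m];print("handle",m.sum(),cv2.minAreaRect((Q[:,:2]*1000).astype(np.float32)))
m=(abs(P[:,2]-.07)<.005)&(P[:,0]>.35)&(P[:,0]<.5)&(P[:,1]<-.15)&(P[:,1]>-.4)
Q=P[m];print("panel top",m.sum(),cv2.minAreaRect((Q[:,:2]*1000).astype(np.float32)))
print("height map cm rows x .30...80, cols y .3..-.45")
for x in np.arange(.3,.8,.05):
    print(round(x,2),[int(100*np.percentile(P[k][:,2],98)) if (k:=(abs(P[:,0]-x-.025)<.025)&(abs(P[:,1]-y)<.025)&(P[:,2]<.5)).sum()>3 else -1 for y in np.arange(.3,-.46,-.05)])
E
```

```text
scene 2291 0.08346456510819233 ((639.6444091796875, -295.474365234375), (202.56918334960938, 244.70140075683594), 82.93766021728516)
floor 908 ((498.9208984375, -280.05780029296875), (197.06964111328125, 228.3243408203125), 82.79419708251953)
drawer 0.7 349 439 199 260
side 4237 0.08452513323704793 ((640.5530395507812, -292.70263671875), (202.3277587890625, 242.28659057617188), 82.6601791381836)
floor 2263 ((497.3331604003906, -277.9132385253906), (192.98922729492188, 224.99453735351562), 81.69991302490234)
drawer 0.59 350 446 180 260
handle 1137 ((394.5765380859375, -263.9385070800781), (109.98320007324219, 191.7931365966797), 0.04414715617895126)
panel top 974 ((423.44366455078125, -263.0738525390625), (102.94092559814453, 195.47438049316406), 1.7226216793060303)
height map cm rows x .30...80, cols y .3..-.45
0.3 [10, 11, 10, 5, 20, 20, 20, 20, 19, 0, 0, 4, 5, 1, 1, 0]
0.35 [11, 11, 11, 10, 21, 21, 21, 21, 10, 4, 7, 7, 7, 7, 0, 0]
0.4 [16, 16, 16, 16, 22, 22, 21, 21, 20, 7, 7, 7, 7, 6, 0, 0]
0.45 [16, 16, 16, 11, -1, -1, 1, 10, 9, 0, 6, 2, 2, 6, 0, 49]
0.5 [18, 18, 18, 17, 17, -1, -1, 0, 0, 0, 8, 8, 8, 8, 8, 48]
0.55 [-1, -1, 17, 17, 17, 0, 0, 0, 0, 0, 8, 8, 8, 8, 8, 47]
0.6 [4, 6, 0, 1, 1, 0, 1, 1, 1, 0, 8, 8, 8, 8, 8, 48]
0.65 [7, 9, 7, 4, 0, 0, 1, 1, 0, 0, 8, 8, 8, 8, 8, 48]
0.7 [8, 11, 12, 11, 12, 11, 0, 0, 0, 1, 8, 8, 9, 9, 9, 0]
0.75 [15, 17, 18, 18, 16, 12, 0, 0, 2, 2, 2, -1, 9, 13, 9, 0]
```

```bash
python3 - <<'E'
from h import *
np.set_printoptions(precision=3,suppress=True,linewidth=200)
for n in("scene","side"):
    d=np.load(n+"0.npy");P=cloud(n,d)[d>0]
    m=(abs(P[:,2]-.0845)<.004)&(P[:,0]>.5)&(P[:,0]<.67)&(P[:,1]<-.15)&(P[:,1]>-.42);Q=P[m]
    for a in (-6.5,-7,-7.5,-8):
        t=np.radians(a);ex=np.array([np.cos(t),np.sin(t),0]);ey=np.array([-np.sin(t),np.cos(t),0])
        X=P@ex;Y=P@ey;q=(Q@ey)
        # front-edge flatness: min X per Y bin
        b=[np.percentile((Q@ex)[abs(q-y)<.01],2) for y in np.linspace(q.min()+.03,q.max()-.03,6)]
        print(n,a,"Y",np.percentile(q,[.5,99.5]),np.mean(np.percentile(q,[.5,99.5])),"front",np.array(b))
    t=np.radians(-7.2);ex=np.array([np.cos(t),np.sin(t),0]);ey=np.array([-np.sin(t),np.cos(t),0])
    X=P@ex;Y=P@ey;yc=np.mean(np.percentile(Q@ey,[.5,99.5]))
    k=(X>.36)&(X<.5)&(abs(Y-yc)<.05)
    for z in(.035,.04,.045,.05,.055,.06,.065,.07): 
        kk=k&(abs(P[:,2]-z)<.0025); print(z,kk.sum(),np.percentile(X[kk],[1,10,50,90]) if kk.sum()>3 else'')
    for z in(.022,): 
        kk=k&(abs(P[:,2]-z)<.003); print("floor",np.percentile(X[kk],[1,3,10]))
    k=(X>.38)&(X<.45)&(abs(Y-yc)<.13)&(P[:,2]>.067)&(P[:,2]<.077);print("panel Y",np.percentile(Y[k],[1,99]),yc)
E
```

```text
scene -6.5 Y [-0.321 -0.122] -0.2212192484459655 front [0.549 0.552 0.551 0.55  0.551 0.551]
scene -7 Y [-0.315 -0.116] -0.21554320086263026 front [0.552 0.554 0.553 0.552 0.552 0.552]
scene -7.5 Y [-0.31  -0.111] -0.21012546317576408 front [0.554 0.556 0.555 0.554 0.554 0.553]
scene -8 Y [-0.304 -0.105] -0.20485714659718507 front [0.556 0.559 0.557 0.556 0.555 0.554]
0.035 60 [0.416 0.417 0.419 0.421]
0.04 57 [0.381 0.417 0.419 0.42 ]
0.045 129 [0.377 0.378 0.402 0.42 ]
0.05 220 [0.377 0.379 0.385 0.42 ]
0.055 69 [0.381 0.417 0.419 0.42 ]
0.06 66 [0.416 0.417 0.419 0.421]
0.065 68 [0.415 0.417 0.419 0.421]
0.07 163 [0.417 0.418 0.423 0.431]
floor [0.416 0.416 0.418]
panel Y [-0.309 -0.121] -0.21340418722706211
side -6.5 Y [-0.318 -0.119] -0.21837107529595476 front [0.553 0.551 0.553 0.552 0.553 0.554]
side -7 Y [-0.312 -0.114] -0.21311853717107687 front [0.555 0.554 0.555 0.554 0.554 0.556]
side -7.5 Y [-0.307 -0.109] -0.2076937068670371 front [0.558 0.556 0.557 0.555 0.555 0.556]
side -8 Y [-0.301 -0.103] -0.20226164996424875 front [0.56  0.558 0.559 0.557 0.557 0.557]
0.035 48 [0.419 0.419 0.421 0.422]
0.04 49 [0.399 0.419 0.421 0.422]
0.045 94 [0.38  0.381 0.419 0.422]
0.05 246 [0.378 0.38  0.389 0.421]
0.055 115 [0.381 0.382 0.419 0.422]
0.06 52 [0.418 0.419 0.421 0.422]
0.065 73 [0.418 0.419 0.421 0.422]
0.07 174 [0.419 0.42  0.426 0.434]
floor [0.418 0.419 0.421]
panel Y [-0.306 -0.116] -0.21095100065402284
```

Choosing among the candidates: the blue discs at side (178,211) and (423,286) are look-alikes. The disc at (289,142), partly behind the rack, is the large dish. The pale disc at (343,154) measures about 62 mm, so it is the small dish; the close crop shows it clear with a pale pink filling. I'll lift, turn and cross above the racks.

Emit:
move_arm --jaw '[8.5, 8.5, 8.5, 8.5, 8.5, 8.5, 8.5, 8.5, 8.5, 8.5, 8.5, 8.5]' --dp '[[0, 0, -2.2], [0, 0, -2.2], [0, 0, -2.2], [0, 0, -2.2], [-1.5, -1.5, 0], [-2.45, -2.48, 0], [-2.45, -2.48, 0], [-2.45, -2.48, 0], [-2.45, -2.48, 0], [-2.45, -2.48, 0], [-2.45, -2.48, 0], [-2.45, -2.48, 0]]' --turn '[[0, 0, -0.073], [0, 0, -0.073], [0, 0, -0.073], [0, 0, -0.073], [0, 0, 0], [0, 0, 0], [0, 0, 0], [0, 0, 0], [0, 0, 0], [0, 0, 0], [0, 0, 0], [0, 0, 0]]' --force 30

```text
time_s: 1.95
position: [0.3852, 0.2907, 0.3195]
tool_rot: [[-0.992, 0.125, 0.0], [0.125, 0.992, 0.0], [-0.0, 0.0, -1.0]]
ft_force: [0.8, 1.3, -0.2]
grip_width: 0.085
gripper_force: 0.0
```

Emit:
move_arm --jaw '[8.5, 8.5, 8.5, 8.5, 8.5, 8.5, 8.5, 8.5, 8.5, 8.5, 8.5, 8.5]' --dp '[[-2.45, -2.48, 0], [-2.45, -2.48, 0], [-2.45, -2.48, 0], [-2.45, -2.48, 0], [-2.45, -2.48, 0], [-2.45, -2.48, 0], [-2.45, -2.48, 0], [-2.45, -2.48, 0], [-2.45, -2.48, 0], [-2.45, -2.48, 0], [-2.45, -2.48, 0], [-2, -2, 0]]' --turn '[[0, 0, 0], [0, 0, 0], [0, 0, 0], [0, 0, 0], [0, 0, 0], [0, 0, 0], [0, 0, 0], [0, 0, 0], [0, 0, 0], [0, 0, 0], [0, 0, 0], [0, 0, 0]]'

```text
time_s: 2.95
position: [0.636, -0.0369, 0.3189]
tool_rot: [[-0.992, 0.126, -0.0], [0.126, 0.992, -0.0], [0.0, -0.0, -1.0]]
ft_force: [0.0, 0.3, -0.5]
grip_width: 0.0851
gripper_force: 0.0
```

```bash
cat > look.py <<'E'
from h import *
import sys
np.set_printoptions(precision=4,suppress=True)
st=observe(); im,d=cams.get_image("wrist"); save(sys.argv[1],im)
R=np.array(st["tool_rot"]);p=np.array(st["position"]); print(p)
for q,z in (("dish_centre",.015),("large_dish_centre",.015)):
    for r in cams.outline_of("wrist",q)[:3]:
        c=max(cv2.findContours(r["mask"].astype(np.uint8),0,1)[0],key=len)[:,0]
        P=np.array([atz("wrist",x,y,z,st) for x,y in c]); (cx,cy),rad=cv2.minEnclosingCircle((P[:,:2]*1000).astype(np.float32))
        rect=cv2.minAreaRect((P[:,:2]*1000).astype(np.float32))
        w=np.array([rect[0][0]/1000,rect[0][1]/1000,0]); print(q,round(r["p"],2),r["box"],"rect",rect,"circ",cx,cy,rad,"tool cm",(R.T@(w-p))*100)
E
python3 look.py w1.png
```

```text
[ 0.636  -0.0369  0.3189]
dish_centre 0.56 [0.4817, 0.4213, 0.0728, 0.116] rect ((648.6627197265625, -51.96586608886719), (59.6169548034668, 60.26272964477539), 82.78287506103516) circ 648.8245849609375 -51.47242736816406 30.948556900024414 tool cm [-1.4539 -1.3333 31.8918]
large_dish_centre 0.88 [0.6928, 0.2935, 0.1209, 0.177] rect ((608.64111328125, 117.76856994628906), (90.8541488647461, 88.83250427246094), 57.124755859375) circ 608.7367553710938 117.5921859741211 46.1170539855957 tool cm [ 4.663  14.9976 31.8912]
```

View pics/w1.png

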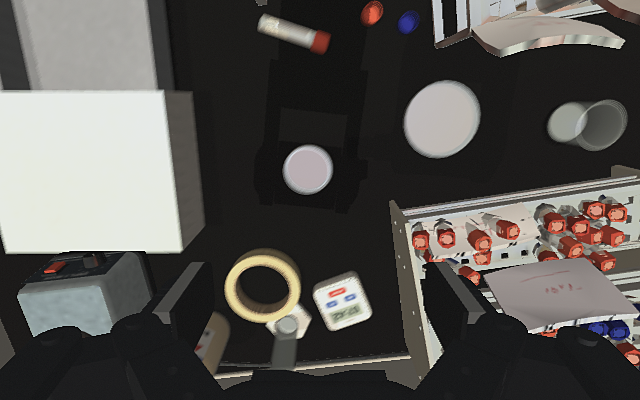

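The picture shows the small dish at (308,169), 60 mm, and the large dish at (442,119), 90 mm. The sizes and the agreement with the side view confirm the choice, so I descend.

Emit:
move_arm --jaw '[8.5, 8.5, 8.5, 8.5, 8.5, 8.5, 8.5, 8.5, 8.5, 8.5, 8.5, 8.5]' --dp '[[-1.4, -1.4, 2], [0, 0, 3.3], [0, 0, 3.3], [0, 0, 3.3], [0, 0, 3.3], [0, 0, 3.3], [0, 0, 3.3], [0, 0, 3.3], [0, 0, 2], [0, 0, 1], [0, 0, 0], [0, 0, 0]]' --turn '[[0, 0, 0], [0, 0, 0], [0, 0, 0], [0, 0, 0], [0, 0, 0], [0, 0, 0], [0, 0, 0], [0, 0, 0], [0, 0, 0], [0, 0, 0], [0, 0, 0], [0, 0, 0]]'

```text
time_s: 4.1
position: [0.6475, -0.0499, 0.0395]
tool_rot: [[-0.992, 0.125, 0.001], [0.125, 0.992, -0.0], [-0.001, -0.0, -1.0]]
ft_force: [-0.1, 0.5, 0.4]
grip_width: 0.0853
gripper_force: 0.0
```

```bash
python3 look.py w2.png
```

```text
[ 0.6475 -0.0499  0.0395]
dish_centre 0.86 [0.4951, 0.6112, 0.1855, 0.2975] rect ((648.1920166015625, -51.59833526611328), (62.921390533447266, 60.75032043457031), 15.128959655761719) circ 647.7377319335938 -51.659175872802734 31.93583869934082 tool cm [-0.0813 -0.1634  3.9504]
large_dish_centre 0.8 [0.9373, 0.3051, 0.1253, 0.4597] rect ((611.35498046875, 85.29943084716797), (85.52449035644531, 35.96401596069336), 7.091170310974121) circ 609.1351318359375 103.14389038085938 42.76233673095703 tool cm [ 5.2832 12.9592  3.9413]
```

View pics/w2.png

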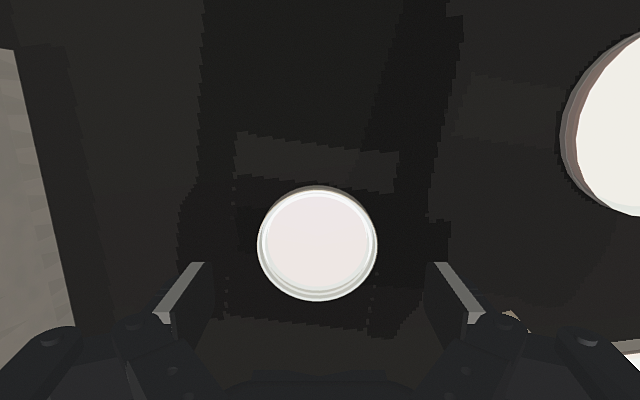

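The dish is centred between the fingers at (317,243). I go down and close.

Emit:
move_arm --jaw '[8.5, 8.5, 8.5, 8.5, 7.5, 7, 6.6, 6.3, 6.0, 5.6, 5.6, 5.6]' --dp '[[-0.1, -0.15, 1.5], [0, 0, 1.2], [0, 0, 0.8], [0, 0, 0.4], [0, 0, 0], [0, 0, 0], [0, 0, 0], [0, 0, 0], [0, 0, 0], [0, 0, 0], [0, 0, 0], [0, 0, 0]]' --turn '[[0, 0, 0], [0, 0, 0], [0, 0, 0], [0, 0, 0], [0, 0, 0], [0, 0, 0], [0, 0, 0], [0, 0, 0], [0, 0, 0], [0, 0, 0], [0, 0, 0], [0, 0, 0]]' --force 25

```text
time_s: 5.25
position: [0.6483, -0.0519, 0.0003]
tool_rot: [[-0.992, 0.125, 0.001], [0.125, 0.992, -0.0], [-0.001, -0.0, -1.0]]
ft_force: [-1.0, 1.2, 5.5]
grip_width: 0.0601
gripper_force: 26.3
```

Emit:
move_arm --jaw '[5.6, 5.6, 5.6, 5.6, 5.6, 5.6, 5.6, 5.6]' --dp '[[0, 0, -0.3], [0, 0, -0.7], [0, 0, -1.5], [0, 0, -2.5], [0, 0, -3], [0, 0, -3], [0, 0, -2], [0, 0, 0]]' --turn '[[0, 0, 0], [0, 0, 0], [0, 0, 0], [0, 0, 0], [0, 0, 0], [0, 0, 0], [0, 0, 0], [0, 0, 0]]'

```text
time_s: 5.92
position: [0.6497, -0.0523, 0.1349]
tool_rot: [[-0.992, 0.125, 0.009], [0.125, 0.992, -0.002], [-0.009, -0.001, -1.0]]
ft_force: [-0.6, -0.3, -0.0]
grip_width: 0.0595
gripper_force: 27.1
```

```bash
python3 - <<'E'
from h import *
np.set_printoptions(precision=4,suppress=True)
st=observe(); im,d=cams.get_image("wrist"); save("w3.png",im); a,_=cams.get_image("side"); save("s3.png",a)
x=np.hstack([cv2.resize(im,(480,300)),cv2.resize(a[80:280,260:460],(300,300),interpolation=2)]);save("x3.png",x)
P=cloud("wrist",d,st); R=np.array(st["tool_rot"]); L=(P-np.array(st["position"]))@R
m=(abs(L[...,0])<.03)&(abs(L[...,1])<.028)&(abs(L[...,2])<.03); print(m.sum(), L[m].mean(0), np.percentile(L[m][:,2],[5,50,95]))
A=np.c_[L[m][:,:2],np.ones(m.sum())]; print("plane",np.linalg.lstsq(A,L[m][:,2],rcond=None)[0])
E
```

```text
16605 [ 0.0023 -0.0003 -0.0152] [-0.0164 -0.0154 -0.0141]
plane [ 0.0237 -0.0005 -0.0153]
```

View pics/x3.png

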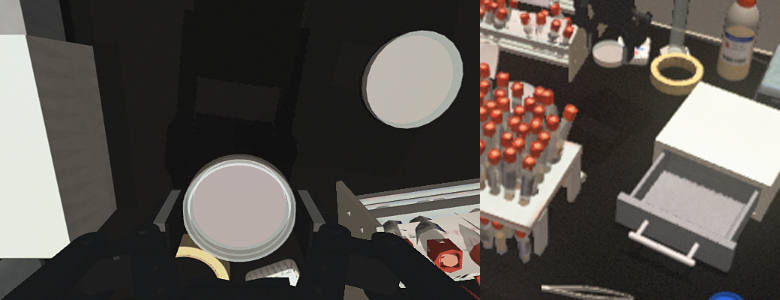

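The dish is held level, with its bottom at TCP height. I carry it over the drawer.

Emit:
move_arm --jaw '[5.6, 5.6, 5.6, 5.6, 5.6, 5.6, 5.6, 5.6, 5.6, 5.6, 5.6, 5.6]' --dp '[[0.5, -0.8, 0], [1.1, -1.6, 0], [1.7, -2.7, 0], [1.7, -2.7, 0], [1.7, -2.7, 0], [1.7, -2.7, 0], [1.7, -2.7, 0], [1.7, -2.7, 0], [1.7, -2.7, 0], [1.2, -1.8, 0], [0.8, -1.0, 0], [0, 0, 0]]' --turn '[[0, 0, 0], [0, 0, 0], [0, 0, 0], [0, 0, 0], [0, 0, 0], [0, 0, 0], [0, 0, 0], [0, 0, 0], [0, 0, 0], [0, 0, 0], [0, 0, 0], [0, 0, 0]]'

```text
time_s: 7.02
position: [0.462, -0.2729, 0.1285]
tool_rot: [[-0.992, 0.128, -0.002], [0.128, 0.992, 0.001], [0.002, 0.001, -1.0]]
ft_force: [0.1, -0.0, -0.1]
grip_width: 0.0598
gripper_force: 27.1
```

```bash
python3 - <<'E'
from h import *
np.set_printoptions(precision=4,suppress=True)
st=observe(); im,d=cams.get_image("wrist"); a,_=cams.get_image("side")
save("x4.png",np.hstack([cv2.resize(im,(480,300)),cv2.resize(a[130:280,330:480],(300,300),interpolation=2)]))
P=cloud("wrist",d,st)[d>0]; p=np.array(st["position"]);R=np.array(st["tool_rot"]); L=(P-p)@R; z=P[:,2]
print(p,st["ft_force"])
m=(abs(L[:,1])<.02)
k=m&(abs(z-.085)<.005); print("case front edge (max Lx)",np.percentile(L[k,0],[90,98,99.5]) if k.any() else None)
k=m&(abs(z-.07)<.004)&(L[:,0]>.02); print("panel top Lx",np.percentile(L[k,0],[2,50,98]) if k.any() else None)
k=(abs(z-.063)<.005)&(abs(L[:,0])<.07); 
for s in(-1,1): 
  q=L[k&(s*L[:,1]>.06),1]; print("side wall tops Ly",np.percentile(q,[2,50,98]) if len(q) else None)
k=m&(abs(z-.05)<.006)&(L[:,0]>.07); print("handle Lx",np.percentile(L[k,0],[2,50,98]) if k.any() else None)
E
```

```text
[ 0.462  -0.2729  0.1285] [ 0.0615 -0.0176 -0.1298]
case front edge (max Lx) [-0.0773 -0.0746 -0.0734]
panel top Lx [0.0563 0.0638 0.071 ]
side wall tops Ly [-0.085  -0.0807 -0.0629]
side wall tops Ly [0.0632 0.0815 0.1852]
handle Lx [0.1007 0.1053 0.111 ]
```

View pics/x4.png

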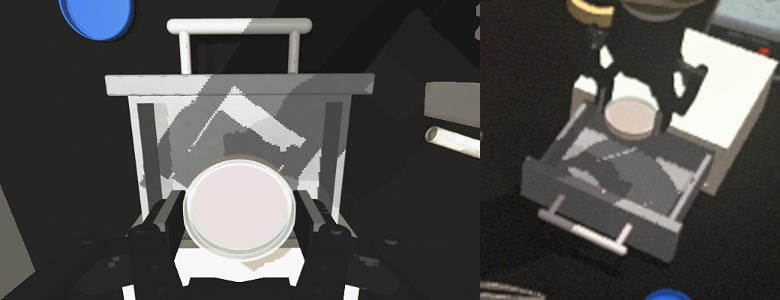

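The dish is centred over the open part of the drawer: panel at +56 mm, side walls at ±81 mm. I lower it.

Emit:
move_arm --jaw '[5.6, 5.6, 5.6, 5.6, 5.6, 5.6, 5.6, 5.6, 5.6]' --dp '[[-0.3, 0, 1], [0, 0, 2], [0, 0, 2], [0, 0, 2], [0, 0, 1.6], [0, 0, 0.8], [0, 0, 0.5], [0, 0, 0], [0, 0, 0]]' --turn '[[0, 0, 0], [0, 0, 0], [0, 0, 0], [0, 0, 0], [0, 0, 0], [0, 0, 0], [0, 0, 0], [0, 0, 0], [0, 0, 0]]'

```text
time_s: 7.87
position: [0.4674, -0.2718, 0.0307]
tool_rot: [[-0.992, 0.125, 0.001], [0.125, 0.992, -0.0], [-0.001, -0.0, -1.0]]
ft_force: [0.3, 0.7, -0.6]
grip_width: 0.0596
gripper_force: 27.1
```

Emit:
move_arm --jaw '[5.6, 5.6, 5.6, 5.6, 5.6, 5.6]' --dp '[[0, 0, 0.3], [0, 0, 0.2], [0, 0, 0.1], [0, 0, 0.1], [0, 0, 0], [0, 0, 0]]' --turn '[[0, 0, 0], [0, 0, 0], [0, 0, 0], [0, 0, 0], [0, 0, 0], [0, 0, 0]]'

```text
time_s: 8.37
position: [0.4669, -0.272, 0.0234]
tool_rot: [[-0.992, 0.126, 0.0], [0.126, 0.992, -0.0], [-0.0, -0.0, -1.0]]
ft_force: [0.4, 0.1, -0.1]
grip_width: 0.0595
gripper_force: 27.1
```

Emit:
move_arm --jaw '[5.6, 5.6, 5.6, 5.6]' --dp '[[0, 0, 0.1], [0, 0, 0.05], [0, 0, 0], [0, 0, 0]]' --turn '[[0, 0, 0], [0, 0, 0], [0, 0, 0], [0, 0, 0]]'

```text
time_s: 8.7
position: [0.4671, -0.272, 0.0222]
tool_rot: [[-0.992, 0.125, 0.001], [0.125, 0.992, -0.0], [-0.001, -0.0, -1.0]]
ft_force: [1.0, 0.2, 4.5]
grip_width: 0.0596
gripper_force: 27.6
```

Contact at 4.5 N: the dish is on the floor. I release it and rise.

Emit:
move_arm --jaw '[6.0, 6.2, 6.5, 6.9, 7.4, 7.4, 7.4, 7.4, 7.4, 7.4, 7.4, 7.4]' --dp '[[0, 0, 0], [0, 0, 0], [0, 0, 0], [0, 0, 0], [0, 0, 0], [0, 0, -0.5], [0, 0, -1.5], [0, 0, -2.5], [0, 0, -3], [0, 0, -3], [0, 0, -1], [0, 0, 0]]' --turn '[[0, 0, 0], [0, 0, 0], [0, 0, 0], [0, 0, 0], [0, 0, 0], [0, 0, 0], [0, 0, 0], [0, 0, 0], [0, 0, 0], [0, 0, 0], [0, 0, 0], [0, 0, 0]]'

```text
time_s: 9.7
position: [0.4678, -0.2727, 0.1399]
tool_rot: [[-0.992, 0.125, 0.004], [0.125, 0.992, -0.004], [-0.005, -0.003, -1.0]]
ft_force: [-0.8, -0.4, -0.1]
grip_width: 0.0739
gripper_force: 0.0
```

```bash
python3 - <<'E'
from h import *
np.set_printoptions(precision=4,suppress=True)
st=observe(); im,d=cams.get_image("wrist"); a,_=cams.get_image("side")
save("x5.png",np.hstack([cv2.resize(im,(480,300)),cv2.resize(a[130:280,330:480],(300,300),interpolation=2)]))
P=cloud("wrist",d,st); p=np.array(st["position"]);R=np.array(st["tool_rot"])
cams.get_image("wrist")
for r in cams.outline_of("wrist","dish_centre")[:2]:
    Q=P[r["mask"]&(d>0)]; print(r["p"],r["box"],Q.mean(0),np.percentile(Q[:,2],[5,50,95]))
Q=P[d>0];L=(Q-p)@R;z=Q[:,2];m=abs(L[:,1])<.03
k=m&(abs(z-.05)<.006)&(L[:,0]>.07); print(p,"handle Lx",np.percentile(L[k,0],[2,50,98]))
k=(abs(z-.05)<.006)&(L[:,0]>.09)&(L[:,0]<.125); print("handle Ly",np.percentile(L[k,1],[1,99]))
E
```

```text
0.95 [0.4977, 0.5038, 0.1305, 0.2215] [ 0.4691 -0.2739  0.0367] [0.0232 0.0377 0.0388]
0.81 [0.2078, 0.0603, 0.1513, 0.1155] [ 0.332  -0.3829  0.0139] [0.0007 0.0155 0.0168]
[ 0.4678 -0.2727  0.1399] handle Lx [0.1067 0.1113 0.1171]
handle Ly [-0.0533  0.0515]
```

View pics/x5.png

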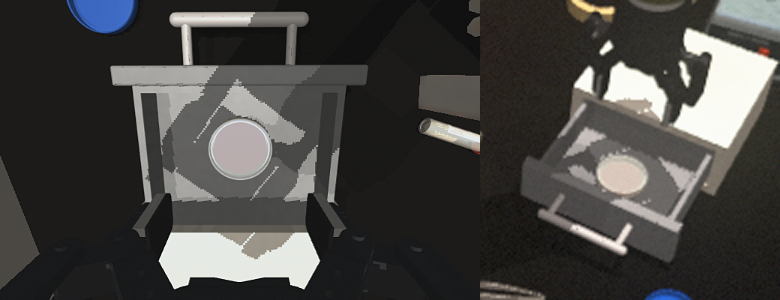

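The dish lies flat in the drawer, top at z = 38 mm, centred at wrist-crop (241,150). Next I go in front of the handle with the fingers shut.

Emit:
move_arm --jaw '[5, 3, 0, 0, 0, 0, 0, 0, 0, 0, 0, 0]' --dp '[[1.5, 0, 0], [3, 0, 0], [3, 0, 0], [3, 0, 0], [3, 0, 0], [2, 0, 0], [0, 0, 2.2], [0, 0, 3], [0, 0, 3], [0, 0, 2], [0, 0, 0.5], [0, 0, 0]]' --turn '[[0, 0, 0], [0, 0, 0], [0, 0, 0], [0, 0, 0], [0, 0, 0], [0, 0, 0], [0, 0, 0], [0, 0, 0], [0, 0, 0], [0, 0, 0], [0, 0, 0], [0, 0, 0]]'

```text
time_s: 10.9
position: [0.3125, -0.2517, 0.0285]
tool_rot: [[-0.992, 0.126, -0.002], [0.126, 0.992, 0.004], [0.003, 0.003, -1.0]]
ft_force: [0.4, -0.7, 0.1]
grip_width: 0.0
gripper_force: 0.0
```

Emit:
move_arm --jaw '[0, 0, 0, 0, 0, 0, 0, 0, 0, 0, 0, 0]' --dp '[[-0.8, 0, 0], [-0.8, 0, 0], [-0.4, 0, 0], [-0.2, 0, 0], [-0.2, 0, 0], [-0.2, 0, 0], [-0.2, 0, 0], [-0.2, 0, 0], [-0.3, 0, 0], [-0.3, 0, 0], [-0.4, 0, 0], [-0.4, 0, 0]]' --turn '[[0, 0, 0], [0, 0, 0], [0, 0, 0], [0, 0, 0], [0, 0, 0], [0, 0, 0], [0, 0, 0], [0, 0, 0], [0, 0, 0], [0, 0, 0], [0, 0, 0], [0, 0, 0]]'

```text
time_s: 11.9
position: [0.3571, -0.258, 0.0298]
tool_rot: [[-0.992, 0.126, -0.0], [0.126, 0.992, 0.0], [0.0, 0.0, -1.0]]
ft_force: [-1.6, 1.0, 0.9]
grip_width: -0.0001
gripper_force: 0.6
```

Emit:
move_arm --jaw '[0, 0, 0, 0, 0, 0, 0, 0, 0, 0, 0, 0]' --dp '[[-0.4, 0, 0], [-0.4, 0, 0], [-0.4, 0, 0], [-0.4, 0, 0], [-0.4, 0, 0], [-0.4, 0, 0], [-0.4, 0, 0], [-0.4, 0, 0], [-0.4, 0, 0], [-0.4, 0, 0], [-0.4, 0, 0], [-0.4, 0, 0]]' --turn '[[0, 0, 0], [0, 0, 0], [0, 0, 0], [0, 0, 0], [0, 0, 0], [0, 0, 0], [0, 0, 0], [0, 0, 0], [0, 0, 0], [0, 0, 0], [0, 0, 0], [0, 0, 0]]'

```text
time_s: 12.9
position: [0.4048, -0.264, 0.0298]
tool_rot: [[-0.992, 0.125, -0.0], [0.125, 0.992, 0.0], [0.0, 0.0, -1.0]]
ft_force: [-1.9, 0.7, -0.5]
grip_width: -0.0
gripper_force: 0.6
```

Emit:
move_arm --jaw '[0, 0, 0, 0, 0, 0, 0, 0, 0, 0, 0, 0]' --dp '[[-0.4, 0, 0], [-0.4, 0, 0], [-0.4, 0, 0], [-0.4, 0, 0], [-0.4, 0, 0], [-0.4, 0, 0], [-0.4, 0, 0], [-0.4, 0, 0], [-0.4, 0, 0], [-0.4, 0, 0], [-0.3, 0, 0], [-0.2, 0, 0]]' --turn '[[0, 0, 0], [0, 0, 0], [0, 0, 0], [0, 0, 0], [0, 0, 0], [0, 0, 0], [0, 0, 0], [0, 0, 0], [0, 0, 0], [0, 0, 0], [0, 0, 0], [0, 0, 0]]'

```text
time_s: 13.9
position: [0.4495, -0.2698, 0.0298]
tool_rot: [[-0.992, 0.125, 0.0], [0.125, 0.992, -0.0], [-0.0, -0.0, -1.0]]
ft_force: [-0.7, 0.6, -0.0]
grip_width: 0.0
gripper_force: 0.5
```

Emit:
move_arm --jaw '[0, 0, 0, 0, 0, 0]' --dp '[[-0.15, 0, 0], [-0.15, 0, 0], [-0.15, 0, 0], [-0.15, 0, 0], [-0.15, 0, 0], [0, 0, 0]]' --turn '[[0, 0, 0], [0, 0, 0], [0, 0, 0], [0, 0, 0], [0, 0, 0], [0, 0, 0]]'

```text
time_s: 14.4
position: [0.4568, -0.2708, 0.0299]
tool_rot: [[-0.992, 0.125, 0.0], [0.125, 0.992, -0.0], [-0.0, -0.0, -1.0]]
ft_force: [0.2, -0.7, 0.2]
grip_width: 0.0003
gripper_force: 0.0
```

Emit:
move_arm --jaw '[0, 0, 0, 0, 0]' --dp '[[-0.1, 0, 0], [-0.1, 0, 0], [-0.1, 0, 0], [-0.1, 0, 0], [0, 0, 0]]' --turn '[[0, 0, 0], [0, 0, 0], [0, 0, 0], [0, 0, 0], [0, 0, 0]]'

```text
time_s: 14.82
position: [0.4593, -0.271, 0.0298]
tool_rot: [[-0.992, 0.125, -0.003], [0.125, 0.992, 0.001], [0.003, 0.0, -1.0]]
ft_force: [-7.8, -1.7, 3.6]
grip_width: -0.0001
gripper_force: 3.9
```

Emit:
move_arm --jaw '[0, 0, 0, 0]' --dp '[[-0.1, 0, 0], [-0.1, 0, 0], [0, 0, 0], [0, 0, 0]]' --turn '[[0, 0, 0], [0, 0, 0], [0, 0, 0], [0, 0, 0]]'

```text
time_s: 15.15
position: [0.4595, -0.2709, 0.0297]
tool_rot: [[-0.992, 0.125, -0.007], [0.125, 0.992, 0.002], [0.007, 0.001, -1.0]]
ft_force: [-17.0, -1.6, 8.7]
grip_width: -0.0
gripper_force: 8.8
```

The drawer is solid against its stop: 17 N with no further motion. I back off and check.

Emit:
move_arm --jaw '[0, 0, 0, 0, 0, 0, 0, 0, 0, 0]' --dp '[[0.4, 0, 0], [1, 0, 0], [2, 0, 0], [3, 0, 0], [3, 0, 0], [2, 0, -2], [0, 0, -3], [0, 0, -3], [0, 0, -2], [0, 0, 0]]' --turn '[[0, 0, 0], [0, 0, 0], [0, 0, 0], [0, 0, 0], [0, 0, 0], [0, 0, 0], [0, 0, 0], [0, 0, 0], [0, 0, 0], [0, 0, 0]]'

```text
time_s: 15.98
position: [0.3507, -0.2586, 0.1335]
tool_rot: [[-0.992, 0.126, 0.005], [0.126, 0.992, -0.006], [-0.006, -0.006, -1.0]]
ft_force: [0.8, -1.7, 0.7]
grip_width: 0.0
gripper_force: 0.0
```

```bash
python3 - <<'E'
from h import *
np.set_printoptions(precision=4,suppress=True)
st=observe(); im,d=cams.get_image("wrist"); a,e=cams.get_image("side")
save("x6.png",np.hstack([cv2.resize(im,(480,300)),cv2.resize(a[80:280,270:470],(300,300),interpolation=2)]))
t=np.radians(-7.2);ex=np.array([np.cos(t),np.sin(t),0]);ey=np.array([-np.sin(t),np.cos(t),0])
P=cloud("wrist",d,st)[d>0];X=P@ex;Y=P@ey;z=P[:,2];m=abs(Y+.212)<.05
for n,z0 in(("handle",.05),("panel top",.071),("case top",.085)):
    k=m&(abs(z-z0)<.004)&(X>.4); print(n,k.sum(),np.percentile(X[k],[1,50]) if k.any() else None)
print(st["position"],st["time_s"])
E
```

```text
handle 191 [0.5001 0.5028]
panel top 0 None
case top 0 None
[ 0.3507 -0.2586  0.1335] 15.9833
```

View pics/x6.png

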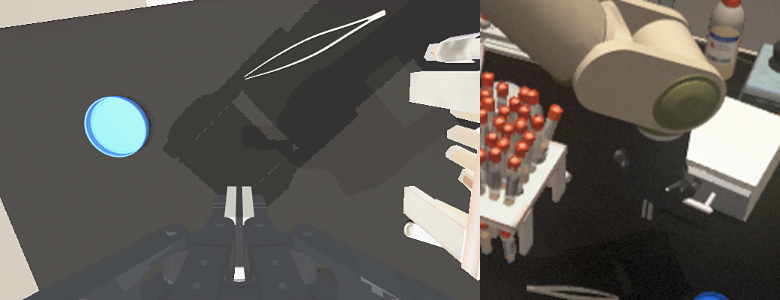

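The side view shows the drawer flush in the case, and the handle has travelled 0.121 m. The arm is clear.

```bash
python3 -c "
from rig import ticket
print(ticket.close_job())"
```

```text
the job is handed in; nothing more can be done
None
```

The small dish is lying flat in the drawer, the drawer is pushed shut against its stop, the large dish and the blue look-alikes were left alone, and the job is handed in at about 16 s.

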